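# Lock the T-toggle through a sprung clamp plate

## Robot

A 6-joint arm with a two-finger parallel gripper is mounted at the origin on the work surface. World frame = base frame: x ahead of the robot, y to its left, z up, the work surface at z = 0. Lengths are in m, angles in rad, forces in N, time in s.
With the tool pointing down it reaches from about 0.35 to 0.775 m from the base axis. Payload 5.5 kg.
Tool frame: the origin (TCP) lies at the very end of the fingers, on their centre line; the grasp point (between the pads) lies 19 mm behind it; z points along the fingers, y is the line along which they close (so a half turn about z gives the same grasp; the last joint's range is limited). The gripper opens to 85 mm and grips with 20 to 120 N. Pads are 22 mm wide; open, the fingers measure 114 mm over their backs; the gripper's body (76 mm by 85 mm) begins 54 mm behind the grasp point. The pads swing forward as they close: fully open they stand 13 mm farther back than shut.
Start: joints at [-1.4, 0.313, 0.046, 1.304, 0, 1.431], TCP at [0.176, -0.547, 0.231] pointing down, gripper open.
Joint ranges: [-2.76, 2.76], [-0.86, 1.69], [-1.03, 1.26], [-2.2, 2.34], [-1.47, 1.5], [-3.14, 3.14]. Speed limits (rad/s): [2.57, 2.57, 3.14, 3.14, 3.14, 3.14].

## Interface

Orientations are given as a unit quaternion [w, x, y, z].
In Python, from workcell import env, viewer, nets gives the robot as it stands. The module is installed in compiled form; this text tells all that it offers.
- The arm moves only by the tool inch_along, called after ">>>" as name(argument=value, ...) on one line, values as JSON. Schema: {"type":"object","properties":{"segments":{"type":"array","items":{"type":"array","items":{"type":"array","items":{"type":"number"},"minItems":6,"maxItems":6},"minItems":1,"maxItems":8},"minItems":1,"maxItems":1},"aperture":{"type":"number"},"grip_n":{"type":"number"},"only":{"type":"string"},"quiet":{"type":"boolean"},"lines":{"type":"string"}},"required":["segments"],"additionalProperties":false}. segments is a list that holds a single list of rows (three levels of brackets), with 1 to 8 rows, each of 6 numbers: dx, dy, dz in a scale on which 1.0 is 0.6 m, then a rotation vector rx, ry, rz in normalised numbers (1 is pi rad); each row is the pose to reach, as a shift and turn from the pose commanded when the call began, along the tool's axes at that moment; what a row does not reach only later rows make up. A row lasts 1/8 s, in which the tool goes at most 0.0625 m and 0.188 rad, less where a joint would pass 70% of its speed; a pose out of reach is approached as far as the arm can. aperture is the finger opening in m, set as the call begins (left out keeps the last). The fingers move at their own pace and stop on an object; grip_n is the grip in N (left out, the last holds). Time passes only in rows, so rows that do not move let the fingers close. The tool returns the time, the measured TCP pose, the force, the opening and the grip force at its end. only (a regular expression) keeps the lines of the reply that match it, lines (a string "A,B") keeps lines A to B, and quiet returns only ok. Shift and turn numbers lie between -1 and 1, and a call with a number outside is refused. Input that does not fit is refused with a message, and nothing moves.
- env.get_state(): the state, without advancing time (a new reading comes with each control period).
- viewer.read_camera(name): name is "scene" or "side" or "wrist"; returns a dict with "image" (480x640x3 uint8, red, green, blue), "K" (3x3 intrinsics, pixels), "R" (3x3) and "t" (3): a world point X has camera coordinates R X + t. Camera axes: x right, y down, z forward; pixel columns grow to the right and rows downward; lengths in m; the calibration is good to about 2 mm. A picture is of the moment at which its call begins. There is no depth.
- env.hand_in(): hands the job in; it is judged then, once.
Trained networks look in a picture, given as the dict that the camera call returned (one of the last four; its "shot" number tells which), for a name from the list of things; names that differ only in an ending like _2 or _b are one class to them, and where a whole thing is asked for, a point or a joint stands for the part that bears it (a point fixed in the world has none). Each returns a list of dicts, best first, with "confidence" (0 to 1); they miss things now and then, are a little off and sometimes report something else, mostly with a low value. They report only what shows in the picture. A call takes as long as a camera call. They do not tell look-alikes from the thing itself.
- nets.outline_of(label, picture): "region" (480x640 bool, what is visible of it) and "box" ([left, top, right, bottom] in pixels, round what is visible of it).
The state is a dict: "clock": time; "joint_pos": joint angles; "qvel": joint speeds; "tau": joint torques, N m; "tcp_pos": TCP position; "orientation": TCP orientation; "wrist_force": force on the tool from outside, world axes, zero at the start; "ft_torque": the same for the moment, N m; "finger_gap": finger opening in m; "grip_force": force on a finger pad.
Only numpy, scipy, OpenCV 4.12 (cv2) and the standard library are available. Lean on these libraries where they do the work, as an engineer would, in place of code of your own. Each camera call takes 0.05 s, during which the arm holds its last target. There are 200 camera calls.

## Task

Take the T-toggle from its wooden block, pass its crossbar down through the slot of the jig's sprung clamp plate, press it down and give it a quarter turn, then ease it up and let go, so that the toggle stays locked crosswise in its seat and holds the clamp plate down on the wooden blank. Feel for the slot, push gently (no more than about 25 N) and leave the awl, offcut, plane and pot that lie around them where they are.

Things in the scene. Friction and masses are not known exactly. Their poses are not given: they have to be found in the camera images.
- toggle: T-toggle, 160 g (may vary by a third), upright, hung by its collar in the block's hole. Origin: centre of the crossbar's underside; x along the crossbar, z up the shank. Upwards: square steel crossbar, 30 mm long, 8 x 8 mm (z 0 to 8 mm); round shank, 7 mm (z 8 to 26); round steel collar, 44 mm across (z 26 to 32); flat wooden handle (z 32 to 82).
- handle (a point): Centre of the toggle's flat pale wooden handle, 57 mm above the toggle's origin. Handle: 40 mm along the toggle's x, 16 mm along y, 50 mm high; its long side shows the crossbar's direction. Grip it across the 16 mm.
- stand: Dark wooden block 75 x 75 x 45 mm with a round hole, 37 mm across and 36 mm deep, in the middle of its top; the toggle's collar rests on its top face. Origin: centre of the underside. Fixed.
- jig: Clamping jig, fixed: plywood board (x -55 to 85, y -65 to 65 mm, 10 mm thick), a wooden blank 24 x 170 x 24 mm along y at x 59 mm, and a dark steel cross-slide on two rails that carries a sprung steel clamp plate. Origin: on the bench below the middle of the cross-slide's travel; x along the slot, y across it, z up.
- plate (a point): Point 53.5 mm above the jig's origin, level with the top of the raised clamp plate (60 x 50 x 5 mm, arm to +x over the blank). Its slot is 34 mm long along the jig's x (centred at x 0) and 10 mm wide along y. The cross-slide is set anywhere from -9 to +9 mm along the jig's y, so the slot's centre in y is NOT this point: feel or look for it. The slide stays put below about 100 N.
- seat (a point): Point 30.5 mm above the jig's origin: roof of the seat, a groove 15 mm wide, 2.5 mm deep along the jig's y (x 0) in the underside of the cross-slide plate. That plate (28 to 36.5 mm above the bench, 12 mm below the clamp plate) has a slot in line with the clamp plate's, 35 x 11 mm; it moves with the slide in y. Below 28 mm there is free space down to 10 mm.
- pad (a joint): Clamp plate's travel, m: 0 up, 0.012 stop. Springs push up: 4 N at 0, 8.5 N at 0.005, 11 N at 0.0075, 14.5 N at 0.012. Crossbar in line with the slot: the collar must push it 7.5 mm or more (crossbar's underside 20 mm or less above the bench) before it can turn, either way. Turned a quarter and let up it seats: plate at 0.005, underside at 22.5 mm. Not in the seat: about 0.0075.
- awl: Screwdriver-shaped awl, 170 mm, lying on the bench between block and jig; bystander.
- offcut: Wood offcut 50 x 110 x 28 mm; bystander.
- plane: Small block plane 130 x 45 mm, 55 mm high; bystander.
- pot: Empty white pot, 64 mm across, 70 mm high; bystander.
There are look-alikes about, which are no part of the job. What is shaped like the toggle but red is not meant. Of the things that look like the jig, take the one that is farthest from the robot's base at the start.

How it is judged:
By the outcome, as a careful person would: the job done as asked, in the order asked, and still so for the second after the job is handed in, with the robot touching nothing.
It also fails if it takes over 72 s, if anything falls off the work surface, if the arm or the gripper's body presses on something with over 40 N, if the wrist force passes 120 N, or if a joint passes its speed limit or range.

## Working session

There is one attempt and no reset: what is moved stays moved. The work goes in short steps, Python scripts to look and compute and a tool call to move; the robot and the scene stay as the last step left them, time stands still between calls to the robot, and variables do not carry over. Pictures are saved under pics/ and viewed, at most 10 in all, crops included, and the job is handed in when it is done.

```bash
mkdir -p pics; cat > h.py <<'E'
from workcell import env, viewer, nets
import numpy as np, cv2
def ray(p,uv):
    d=p["R"].T@(np.linalg.inv(p["K"])@np.array([uv[0],uv[1],1.])); c=-p["R"].T@p["t"]; return c,d
def atz(p,uv,z):
    c,d=ray(p,uv); return c+d*(z-c[2])/d[2]
def proj(p,X):
    q=p["K"]@(p["R"]@np.array(X)+p["t"]); return q[:2]/q[2]
def save(p,n): cv2.imwrite("pics/"+n,p["image"][:,:,::-1])
E
python3 - <<'E'
from h import *
for c in ("scene","side"):
    p=viewer.read_camera(c); save(p,c+".png"); print(c,-p["R"].T@p["t"])
    for l in ("toggle","stand","jig","awl","offcut","plane","pot"):
        for o in nets.outline_of(l,p):
            m=cv2.moments(o["region"].astype(np.uint8),True); u=(m["m10"]/m["m00"],m["m01"]/m["m00"])
            print(l,round(o["confidence"],2),np.round(o["box"]),np.round(u),np.round(atz(p,u,.03),3))
E
```

```text
scene [ 0.93540131 -0.21758361  0.71710848]
toggle 0.71 [217. 238. 247. 274.] [232. 255.] [ 0.479 -0.179  0.03 ]
toggle 0.6 [221. 192. 245. 233.] [232. 212.] [ 0.383 -0.147  0.03 ]
toggle 0.57 [310. 219. 352. 288.] [324. 242.] [ 0.523 -0.011  0.03 ]
stand 0.7 [211. 237. 265. 300.] [237. 272.] [ 0.516 -0.181  0.03 ]
stand 0.4 [441. 275. 487. 322.] [462. 300.] [0.733 0.154 0.03 ]
jig 0.74 [305. 132. 385. 188.] [343. 163.] [0.355 0.113 0.03 ]
jig 0.68 [366. 318. 439. 375.] [401. 345.] [0.759 0.016 0.03 ]
jig 0.59 [369. 205. 459. 268.] [413. 239.] [0.587 0.144 0.03 ]
awl 0.73 [310. 218. 355. 288.] [325. 243.] [ 0.526 -0.011  0.03 ]
offcut 0.93 [368. 318. 438. 376.] [401. 345.] [0.758 0.016 0.03 ]
plane 0.59 [250. 362. 286. 454.] [267. 409.] [ 0.76  -0.218  0.03 ]
pot 0.97 [441. 273. 488. 325.] [462. 299.] [0.733 0.155 0.03 ]
side [0.34687647 0.74812985 0.89954122]
toggle 0.96 [379. 198. 403. 235.] [391. 215.] [ 0.397 -0.164  0.03 ]
toggle 0.76 [340. 175. 357. 206.] [345. 189.] [ 0.51  -0.222  0.03 ]
stand 0.91 [323. 185. 368. 230.] [343. 208.] [ 0.501 -0.159  0.03 ]
jig 0.83 [350. 284. 447. 382.] [398. 337.] [0.336 0.141 0.03 ]
jig 0.59 [215. 276. 321. 368.] [269. 324.] [0.567 0.173 0.03 ]
awl 0.86 [266. 255. 349. 273.] [319. 264.] [0.513 0.009 0.03 ]
offcut 0.89 [180. 228. 224. 276.] [204. 251.] [0.747 0.035 0.03 ]
plane 0.74 [218. 158. 273. 200.] [243. 178.] [ 0.744 -0.2    0.03 ]
pot 0.9 [168. 270. 203. 317.] [186. 290.] [0.742 0.139 0.03 ]
```

View pics/scene.png

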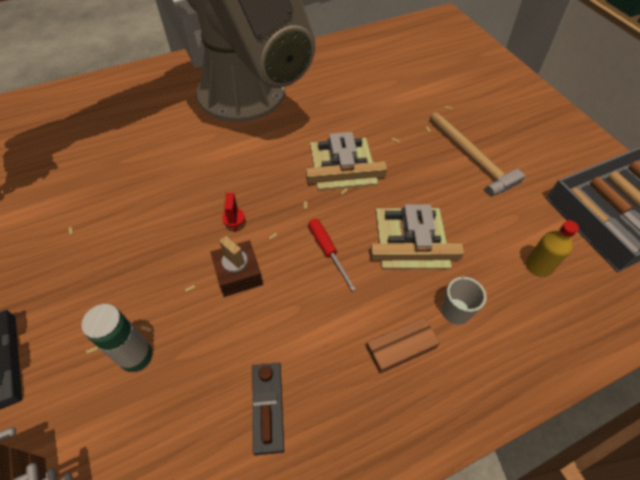

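View pics/side.png

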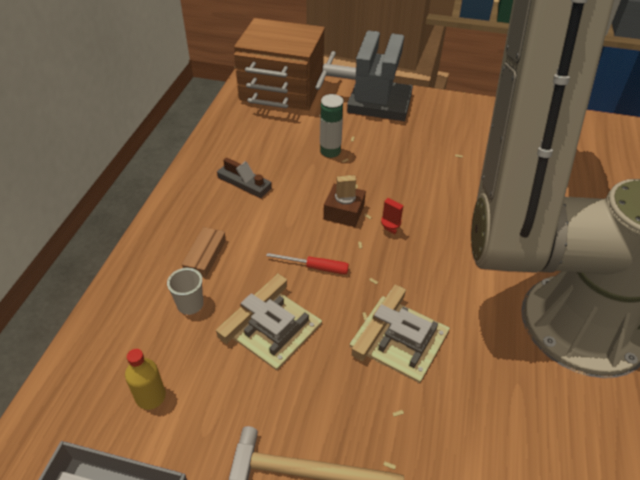

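The target toggle is the pale one in the dark block (scene ~232,255; side ~345,190). The target jig is the farther one, about (0.57, 0.15) (scene 413,239; side 269,324). Next I'll work out the move to a wrist view.

```bash
cat >> h.py <<'E'
from scipy.spatial.transform import Rotation as Ro
def tool(s=None):
    s=s or env.get_state(); q=s["orientation"]; return np.array(s["tcp_pos"]),Ro.from_quat([q[1],q[2],q[3],q[0]])
def delta(X): # shift in tool axes to world X
    t,R=tool(); return R.inv().apply(np.array(X)-t)
E
python3 - <<'E'
from h import *
t,R=tool(); print(t,R.as_matrix().round(3)); 
p=viewer.read_camera("wrist"); print("cam in tool",R.inv().apply(-p["R"].T@p["t"]-t), "cam z in tool",R.inv().apply(p["R"][2]))
print(delta([0.47,-0.17,0.26])); print(env.get_state()["wrist_force"])
E
```

```text
[ 0.17584665 -0.54749374  0.2313446 ] [[ 0.952  0.306  0.   ]
 [ 0.306 -0.952 -0.   ]
 [-0.     0.    -1.   ]]
cam in tool [ 0.0748566   0.00044121 -0.14208903] cam z in tool [-2.92789526e-01 -4.99645738e-04  9.56176785e-01]
[ 0.39550335 -0.26947796 -0.02869796]
[-0.31057322  0.09973731 -0.02010884]
```

The manual's scale: shifts go in shares of 0.6 m and turns go in shares of pi rad. Converting my numbers, 0.395 m is 0.6583, -0.17 m is -0.2833.

>>> inch_along(segments=[[[0.0833,-0.0567,-0.0067,0,0,0],[0.1667,-0.1133,-0.0133,0,0,0],[0.25,-0.17,-0.02,0,0,0],[0.3333,-0.2267,-0.0267,0,0,0],[0.4167,-0.2833,-0.0333,0,0,0],[0.5,-0.34,-0.04,0,0,0],[0.5833,-0.3967,-0.0467,0,0,0],[0.6583,-0.45,-0.0483,0,0,0]]])

```text
clock: 1.85
tcp_pos: [0.4706, -0.1679, 0.2609]
orientation: [0.0, 0.988, 0.155, 0.001]
wrist_force: [1.0, -0.4, 0.1]
finger_gap: 0.0853
grip_force: 0.0
```

>>> inch_along(segments=[[[0,0,0,0,0,0],[0,0,0,0,0,0]]])

```text
clock: 2.1
tcp_pos: [0.4692, -0.1696, 0.2602]
orientation: [0.0, 0.988, 0.155, -0.0]
wrist_force: [-0.9, -0.2, -0.7]
finger_gap: 0.0851
grip_force: 0.0
```

```bash
python3 - <<'E'
from h import *
p=viewer.read_camera("wrist"); save(p,"w1.png")
for l in ("toggle","stand","handle"):
    for o in nets.outline_of(l,p): print(l,round(o["confidence"],2),np.round(o["box"]))
np.savez("w1.npz",R=p["R"],t=p["t"],K=p["K"]); print(tool()[0])
E
```

```text
toggle 0.82 [260. 246. 302. 302.]
toggle 0.78 [322. 156. 368. 211.]
stand 0.74 [294. 129. 394. 227.]
handle 0.69 [258. 242. 305. 302.]
[ 0.46867266 -0.17080171  0.26024988]
```

View pics/w1.png

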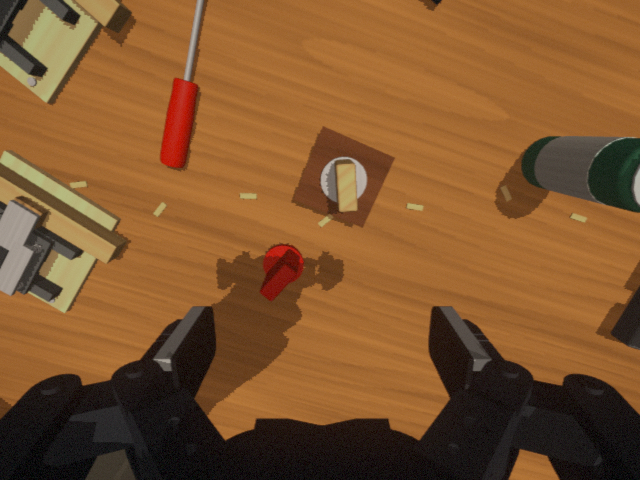

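The wrist view shows the collar around (344,181) with the pale handle top at (337–357, 163–212), and the red look-alike at (283,265), close by. I'll measure the toggle precisely.

```bash
python3 - <<'E'
from h import *
p=viewer.read_camera("wrist"); im=p["image"]; hsv=cv2.cvtColor(im,cv2.COLOR_RGB2HSV)
roi=np.zeros(im.shape[:2],np.uint8); roi[145:225,310:385]=1
w=((hsv[...,1]<70)&(hsv[...,2]>110)&(roi>0)).astype(np.uint8)
h=((hsv[...,0]<30)&(hsv[...,1]>60)&(hsv[...,2]>190)&(roi>0)).astype(np.uint8)
for n,m in(("collar",w),("handle",h)):
    ys,xs=np.nonzero(m); print(n,len(xs),xs.min(),xs.max(),ys.min(),ys.max())
pts=np.column_stack(np.nonzero(w)[::-1]).astype(np.float32)
hull=cv2.convexHull(pts); e=cv2.fitEllipse(hull); print(e, "collar",atz(p,e[0],.05),"alt",atz(p,e[0],.045))
n,l,st,ce=cv2.connectedComponentsWithStats(h); i=1+st[1:,4].argmax(); q=np.column_stack(np.nonzero(l==i)[::-1]).astype(np.float32)
r=cv2.minAreaRect(q); b=cv2.boxPoints(r); B=np.array([atz(p,u,.101) for u in b]); print(b.round(),"handle top",B.mean(0))
for k in range(2): 
    d=B[k+1]-B[k]; print(np.linalg.norm(d),np.degrees(np.arctan2(d[1],d[0])))
print("stand",np.mean([atz(p,u,.045) for u in[(324,127),(394,158),(364,227),(291,202)]],0), np.degrees(tool()[1].as_euler("xyz")))
big=cv2.resize(im[120:240,280:410],None,fx=5,fy=5,interpolation=cv2.INTER_CUBIC); cv2.imwrite("pics/z1.png",big[:,:,::-1])
E
```

```text
collar 807 319 365 156 199Traceback (most recent call last):
  File "<stdin>", line 7, in <module>
    return umr_minimum(a, axis, None, out, keepdims, initial, where)
ValueError: zero-size array to reduction operation minimum which has no identity
```

```bash
python3 - <<'E'
from h import *
p=viewer.read_camera("wrist"); im=p["image"]
big=cv2.resize(im[120:240,280:410],None,fx=5,fy=5,interpolation=cv2.INTER_CUBIC); cv2.imwrite("pics/z1.png",big[:,:,::-1])
hsv=cv2.cvtColor(im,cv2.COLOR_RGB2HSV); print(hsv[190,344:358].tolist(), hsv[190,325:337].tolist(), hsv[190,366:370].tolist())
E
```

```text
[[21, 119, 185], [22, 116, 187], [22, 112, 187], [22, 117, 185], [21, 119, 186], [22, 117, 186], [21, 119, 187], [22, 123, 184], [21, 117, 186], [21, 117, 188], [19, 120, 181], [17, 81, 160], [16, 36, 172], [15, 28, 180]] [[16, 30, 179], [14, 33, 154], [13, 38, 126], [11, 40, 120], [15, 35, 118], [13, 35, 116], [16, 38, 115], [12, 37, 117], [12, 38, 114], [14, 48, 106], [15, 101, 93], [16, 139, 123]] [[11, 171, 116], [10, 161, 117], [12, 169, 115], [12, 171, 116]]
```

View pics/z1.png

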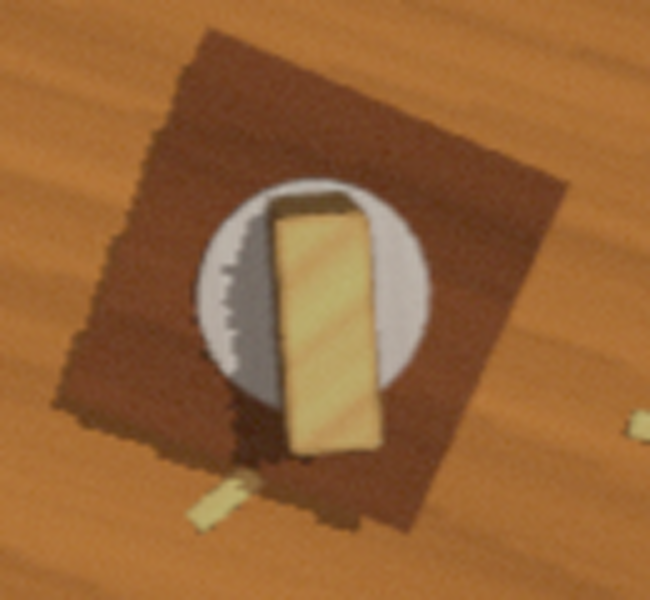

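```bash
python3 - <<'E'
from h import *
p=viewer.read_camera("wrist"); t,R=tool()
b=[(334.8,163.2),(354,162.2),(356.4,209.4),(337.8,211)]; B=np.array([atz(p,u,.101) for u in b]); print("top",B.mean(0),np.linalg.norm(B-np.roll(B,1,0),axis=1))
print("collar",atz(p,(342.7,179),.051)," dia",np.linalg.norm(atz(p,(319.2,179),.051)-atz(p,(366.2,179),.051)))
a=(B[2]+B[3]-B[0]-B[1])/2; l=R.inv().apply(a); print("yaw err",np.arctan2(l[1],l[0]), np.arctan2(-l[1],-l[0]))
print("stand",np.mean([atz(p,u,.045) for u in[(322,126),(393.6,156.6),(361.6,226.4),(291,201)]],0))
X=B.mean(0); print(delta([X[0],X[1],.14]),delta([X[0],X[1],.059]), R.as_matrix().round(3).tolist(),env.get_state()["joint_pos"])
E
```

```text
top [ 0.50392076 -0.1806023   0.101     ] [0.03947679 0.01551853 0.03890953 0.01564215]
collar [ 0.50414135 -0.18074766  0.051     ]  dia 0.04484744441261572
yaw err 3.0673325979018355 -0.07426005568795778
stand [ 0.50359419 -0.1805527   0.045     ]
[0.03029231 0.0202059  0.12031066] [0.03029302 0.02019425 0.20131066] [[0.953, 0.304, 0.0], [0.304, -0.953, -0.0], [-0.0, 0.0, -1.0]] [-5.09790389e-01  1.58012860e-01 -8.41763966e-02  1.32850810e+00
 -1.04668876e-04  2.32291493e+00]
```

Converted, 0.2013 m is 0.3355, 0.2 m is 0.3333, -0.074 rad is -0.0236.

>>> inch_along(segments=[[[0.025,0.0167,0.1,0,0,-0.0118],[0.05,0.0333,0.2,0,0,-0.0236],[0.0505,0.0337,0.2583,0,0,-0.0236],[0.0505,0.0337,0.3,0,0,-0.0236],[0.0505,0.0337,0.3333,0,0,-0.0236],[0.0505,0.0337,0.3355,0,0,-0.0236],[0.0505,0.0337,0.3355,0,0,-0.0236]]], aperture=0.05)

```text
clock: 3.32
tcp_pos: [0.5047, -0.1801, 0.0596]
orientation: [0.0, 0.982, 0.191, 0.0]
wrist_force: [-0.2, 0.2, 0.6]
finger_gap: 0.0498
grip_force: 0.0
```

>>> inch_along(segments=[[[0,0,0,0,0,0],[0,0,0,0,0,0],[0,0,0,0,0,0],[0,0,0,0,0,0],[0,0,0,0,0,0],[0,0,0,0,0,0]]], aperture=0.0, grip_n=50)

```text
clock: 4.08
tcp_pos: [0.5051, -0.18, 0.06]
orientation: [0.001, 0.982, 0.191, 0.001]
wrist_force: [-0.0, 0.2, 6.7]
finger_gap: 0.015
grip_force: 49.4
```

Converted, -0.25 m is -0.4167, -0.15 m is -0.25.

>>> inch_along(segments=[[[0,0,-0.05,0,0,0],[0,0,-0.1333,0,0,0],[0,0,-0.2167,0,0,0],[0.0417,-0.0833,-0.2833,0,0,0],[0.0833,-0.1667,-0.3333,0,0,0],[0.1333,-0.25,-0.3333,0,0,0],[0.1833,-0.3333,-0.3333,0,0,0],[0.225,-0.4167,-0.3333,0,0,0]]], aperture=0.0, grip_n=60)

```text
clock: 5.08
tcp_pos: [0.5355, 0.1049, 0.2587]
orientation: [0.0, 0.982, 0.191, -0.0]
wrist_force: [1.3, -0.9, -1.6]
finger_gap: 0.015
grip_force: 58.9
```

>>> inch_along(segments=[[[0.035,-0.0717,0,0,0,0],[0.035,-0.0717,0,0,0,0],[0.035,-0.0717,0,0,0,0],[0.035,-0.0717,0,0,0,0]]])

```text
clock: 5.58
tcp_pos: [0.5389, 0.1494, 0.2588]
orientation: [0.0, 0.982, 0.19, -0.0]
wrist_force: [0.4, -1.4, -0.7]
finger_gap: 0.0155
grip_force: 59.0
```

```bash
python3 - <<'E'
from h import *
p=viewer.read_camera("wrist"); save(p,"w2.png"); print(tool()[0])
for l in ("jig","plate","seat","toggle"):
    for o in nets.outline_of(l,p): print(l,round(o["confidence"],2),np.round(o["box"]))
E
```

```text
[0.5389966  0.1492964  0.25889536]
jig 0.76 [227. 288. 301. 418.]
jig 0.64 [238.  66. 423. 250.]
plate 0.68 [240.  68. 425. 252.]
plate 0.65 [225. 291. 298. 418.]
seat 0.81 [240.  66. 424. 255.]
seat 0.74 [224. 287. 347. 418.]
toggle 0.91 [275. 253. 371. 421.]
```

View pics/w2.png

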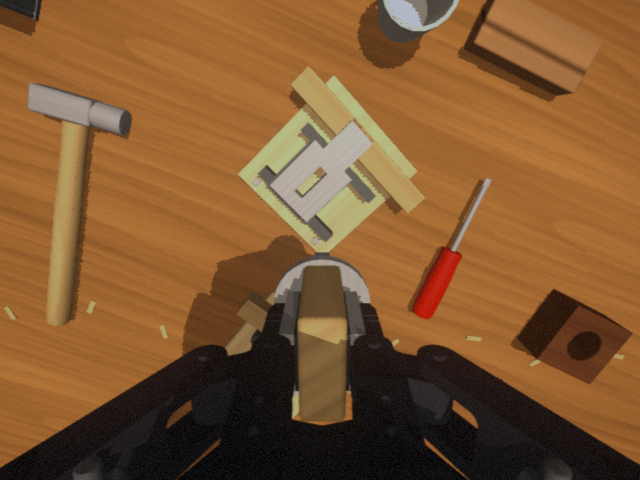

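The toggle is held. The target jig is in view at (240–425, 66–250), with its slot near (312,187).

```bash
python3 - <<'E'
from h import *
p=viewer.read_camera("wrist"); im=p["image"]
big=cv2.resize(im[110:240,240:400],None,fx=5,fy=5,interpolation=cv2.INTER_CUBIC)[:600]; cv2.imwrite("pics/z2.png",big[:600,:800,::-1])
E
```

```text
(no output)
```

View pics/z2.png

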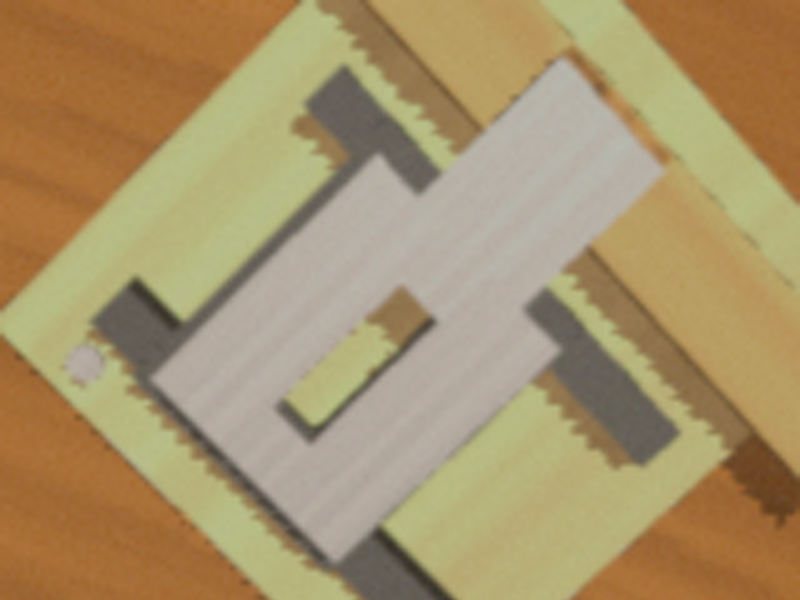

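```bash
python3 - <<'E'
from h import *
p=viewer.read_camera("wrist"); t,R=tool(); f=lambda q:np.array([atz(p,(240+u/5,110+v/5),.0535) for u,v in q])
S=f([(276,405),(402,286),(436,321),(311,442)]); P=f([(150,378),(380,153),(560,348),(335,563)])
for n,B in(("slot",S),("plate",P)):
    d=(B[1]+B[2]-B[0]-B[3])/2; l=R.inv().apply(d)
    print(n,B.mean(0),np.linalg.norm(B-np.roll(B,1,0),axis=1).round(4),"world yaw",np.arctan2(d[1],d[0]),"tool",np.arctan2(l[1],l[0]))
d=f([(663,170)])[0]-f([(335,563)])[0]; print("arm edge",np.arctan2(d[1],d[0]))
d=f([(567,57)])[0]-f([(380,153)])[0]
q=env.get_state()["joint_pos"]; print(q.round(3) if hasattr(q,'round') else q)
print("tool euler",np.degrees(R.as_euler('xyz')),np.arctan2(R.as_matrix()[1,0],R.as_matrix()[0,0]))
# held toggle check: collar + handle in picture
X=S.mean(0); print("hover", delta([X[0],X[1],.112]))
E
```

```text
slot [0.56097387 0.16915508 0.0535    ] [0.0097 0.0328 0.0091 0.0331] world yaw -0.43150833332176775 tool 0.8153792719765145
plate [0.56101528 0.16918396 0.0535    ] [0.0501 0.0601 0.049  0.0599] world yaw -0.4261869872345848 tool 0.8100579257889209
arm edge -0.306460175278042
[ 0.128  0.277  0.064  1.358 -0.     2.886]
tool euler [ 1.79990295e+02 -6.23637603e-03  2.19941854e+01] 0.3838709515244938
hover [ 0.027468   -0.0095836   0.14705205]
```

```bash
python3 - <<'E'
from h import *
p=viewer.read_camera("wrist"); t,R=tool(); hsv=cv2.cvtColor(p["image"],cv2.COLOR_RGB2HSV)
m=(hsv[...,1]<60)&(hsv[...,2]>60)
e={}
for r in (268,272,276,280,284,288):
    xs=np.nonzero(m[r,255:395])[0]+255; print(r,xs.min(),xs.max())
for c in (296,300,305,340,345,350):
    ys=np.nonzero(m[240:300,c])[0]+240; print("col",c,ys.min())
a=np.linspace(0,2*np.pi,721)
for x,y in((0,0),(-.001,0),(-.001,.001)):
    pts=[proj(p,t+R.apply([x+.022*np.cos(s),y+.022*np.sin(s),z])) for z in(.009,.015) for s in a]
    h=cv2.convexHull(np.array(pts,np.float32))[:,0]; im=np.zeros((480,640),np.uint8); cv2.fillPoly(im,[h.round().astype(int)],1)
    print("pred",x,y,[(r,np.nonzero(im[r])[0].min(),np.nonzero(im[r])[0].max()) for r in(268,272,276,280,284,288)],[np.nonzero(im[:,c])[0].min() for c in(296,300,305,340,345,350)])
E
```

```text
268 290 353
272 286 357
276 283 360
280 280 363
284 279 365
288 277 366
col 296 263
col 300 261
col 305 259
col 340 259
col 345 262
col 350 266
pred 0 0 [(268, np.int64(284), np.int64(357)), (272, np.int64(281), np.int64(360)), (276, np.int64(279), np.int64(363)), (280, np.int64(277), np.int64(365)), (284, np.int64(276), np.int64(366)), (288, np.int64(274), np.int64(367))] [np.int64(259), np.int64(257), np.int64(255), np.int64(256), np.int64(259), np.int64(262)]
pred -0.001 0 [(268, np.int64(286), np.int64(355)), (272, np.int64(283), np.int64(359)), (276, np.int64(280), np.int64(361)), (280, np.int64(278), np.int64(364)), (284, np.int64(276), np.int64(365)), (288, np.int64(275), np.int64(366))] [np.int64(261), np.int64(259), np.int64(257), np.int64(258), np.int64(261), np.int64(264)]
pred -0.001 0.001 [(268, np.int64(288), np.int64(357)), (272, np.int64(285), np.int64(361)), (276, np.int64(282), np.int64(364)), (280, np.int64(280), np.int64(366)), (284, np.int64(278), np.int64(367)), (288, np.int64(278), np.int64(369))] [np.int64(262), np.int64(260), np.int64(258), np.int64(257), np.int64(259), np.int64(262)]
```

Converted, 0.047 m is 0.0783, 0.03 m is 0.05, -1.44 rad is -0.4584.

>>> inch_along(segments=[[[0.0167,0,0,0,0,-0.0573],[0.0333,0.0083,0,0,0,-0.1146],[0.05,0.015,0,0,0,-0.1719],[0.0667,0.015,0,0,0,-0.2292],[0.0783,0.015,0,0,0,-0.2865],[0.0783,0.015,0,0,0,-0.3438],[0.0783,0.015,0,0,0,-0.4011],[0.0783,0.015,0,0,0,-0.4584]]])

```text
clock: 6.98
tcp_pos: [0.5859, 0.1598, 0.2589]
orientation: [-0.0, 0.61, 0.793, -0.0]
wrist_force: [0.4, -0.2, -1.7]
finger_gap: 0.0153
grip_force: 59.1
```

>>> inch_along(segments=[[[0,0,0,0,0,-0.0573],[0,0,0,0,0,-0.1146],[0,0,0,0,0,-0.1719],[0,0,0,0,0,-0.2292],[0,0,0,0,0,-0.2833],[0,0,0,0,0,-0.2833],[0,0,0,0,0,-0.2833]]])

```text
clock: 7.85
tcp_pos: [0.5859, 0.1598, 0.2589]
orientation: [-0.0, 0.213, 0.977, -0.0]
wrist_force: [-0.6, 0.4, -0.8]
finger_gap: 0.0155
grip_force: 59.1
```

```bash
python3 - <<'E'
from h import *
p=viewer.read_camera("wrist"); im=p["image"]; t,R=tool()
X=[0.561,0.1692,0.0535]; c=proj(p,X).round().astype(int); print(t,c, np.arctan2(R.as_matrix()[1,0],R.as_matrix()[0,0]),env.get_state()["joint_pos"])
x0,y0=c[0]-60,c[1]-50; print(x0,y0)
cv2.imwrite("pics/z3.png",cv2.resize(im[y0:y0+100,x0:x0+120],None,fx=6,fy=6,interpolation=cv2.INTER_CUBIC)[:,:,::-1])
E
```

```text
[0.58592438 0.15983774 0.25892556] [320 183] 2.7125837996839275 [ 1.34254593e-01  3.73382204e-01  1.98859863e-01  1.39631687e+00
 -9.16716972e-05  5.63263449e-01]
260 133
```

View pics/z3.png

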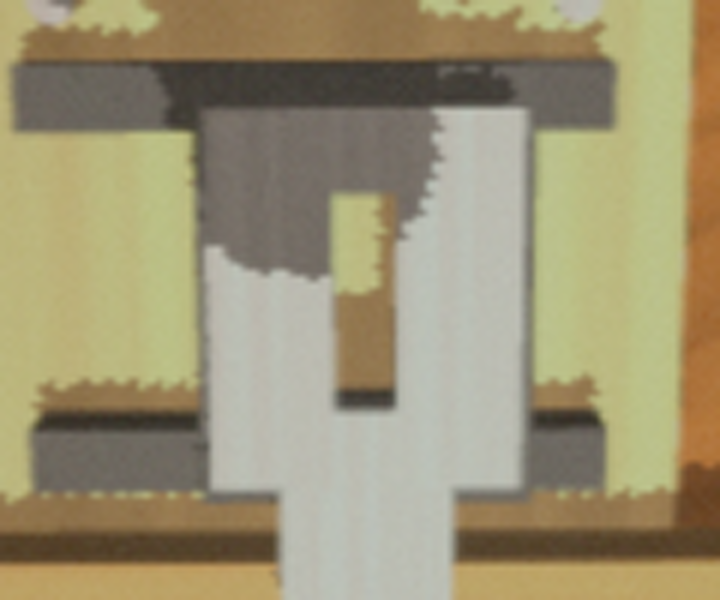

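```bash
python3 - <<'E'
from h import *
p=viewer.read_camera("wrist"); t,R=tool(); f=lambda q:np.array([atz(p,(260+u/6,133+v/6),.0535) for u,v in q])
for n,q in(("slot",[(331,193),(397,193),(397,408),(335,408)]),("plate",[(201,107),(533,107),(527,493),(207,493)])):
    B=f(q); d=(B[0]+B[1]-B[2]-B[3])/2; l=R.inv().apply(d); print(n,B.mean(0),np.linalg.norm(B-np.roll(B,1,0),axis=1).round(4),"tool yaw",np.arctan2(l[1],l[0])," y edges",R.inv().apply(B-t)[:,1].round(4))
for yaw in (.384,2.7126): print(yaw,[np.cos(yaw),np.sin(yaw)],[np.sin(yaw),-np.cos(yaw)])
hsv=cv2.cvtColor(p["image"],cv2.COLOR_RGB2HSV); m=(hsv[...,1]<60)&(hsv[...,2]>60)
E
```

```text
slot [0.56119463 0.16980309 0.0535    ] [0.0338 0.0103 0.0338 0.0099] tool yaw -0.0067753593179923416  y edges [-0.0064  0.0039  0.0039 -0.006 ]
plate [0.56173775 0.16989662 0.0535    ] [0.0607 0.0511 0.0607 0.0518] tool yaw 0.0023001482963622842  y edges [-0.0263  0.0248  0.025  -0.0268]
0.384 [np.float64(0.9271735283481612), np.float64(0.3746321506897417)] [np.float64(0.3746321506897417), np.float64(-0.9271735283481612)]
2.7126 [np.float64(-0.9093852217252119), np.float64(0.415954947689996)] [np.float64(0.415954947689996), np.float64(0.9093852217252119)]
```

Converted, 0.155 m is 0.2583, 0.0279 m is 0.0465.

>>> inch_along(segments=[[[0.0233,-0.0012,0.0667,0,0,0],[0.0465,-0.0023,0.1333,0,0,0],[0.0465,-0.0023,0.2,0,0,0],[0.0465,-0.0023,0.2417,0,0,0],[0.0465,-0.0023,0.2583,0,0,0],[0.0465,-0.0023,0.2583,0,0,0],[0.0465,-0.0023,0.2583,0,0,0]]])

```text
clock: 8.82
tcp_pos: [0.561, 0.1702, 0.1053]
orientation: [0.001, 0.212, 0.977, 0.0]
wrist_force: [-0.3, -0.0, -1.4]
finger_gap: 0.0157
grip_force: 59.2
```

```bash
python3 - <<'E'
from h import *
print(delta([.5599,.1701,.1]),env.get_state()["wrist_force"])
p=viewer.read_camera("wrist"); save(p,"w4.png")
E
```

```text
[ 0.00098159 -0.00058747  0.00530781] [-0.31504046 -0.04717198 -1.37957545]
```

View pics/w4.png

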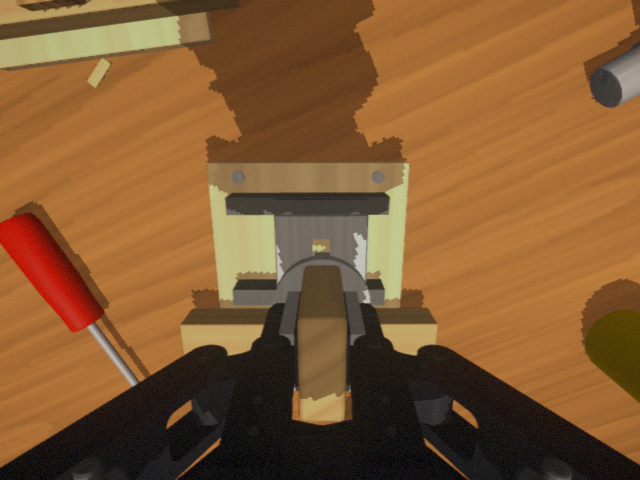

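The view shows the slot at (320,245), in line with the held toggle's axis. I'll feel downwards.

Converted, 0.015 m is 0.025, 0.001 m is 0.0017.

>>> inch_along(segments=[[[0.0017,-0.0007,0.005,0,0,0],[0.0017,-0.0007,0.01,0,0,0],[0.0017,-0.0007,0.015,0,0,0],[0.0017,-0.0007,0.0183,0,0,0],[0.0017,-0.0007,0.0217,0,0,0],[0.0017,-0.0007,0.025,0,0,0],[0.0017,-0.0007,0.025,0,0,0]]])

```text
clock: 9.75
tcp_pos: [0.5587, 0.1701, 0.0887]
orientation: [-0.0, 0.212, 0.977, -0.0]
wrist_force: [0.1, -0.2, -1.3]
finger_gap: 0.0155
grip_force: 59.2
```

```bash
python3 -c "
from h import *
print(delta([.5599,.1701,.0885]),env.get_state()['wrist_force'],env.get_state()['ft_torque'])"
```

```text
[-0.00109445  0.00046091  0.00020894] [ 0.08649368 -0.21172318 -1.33751126] [0.00093537 0.03180233 0.00764546]
```

No contact with the underside 6 mm below the plate top, so the crossbar is in the slot. I'll carry on down to just above collar contact.

Converted, 0.017 m is 0.0283, -0.0005 m is -0.0008.

>>> inch_along(segments=[[[-0.0008,0.0003,0.005,0,0,0],[-0.0008,0.0003,0.01,0,0,0],[-0.0008,0.0003,0.015,0,0,0],[-0.0008,0.0003,0.02,0,0,0],[-0.0008,0.0003,0.025,0,0,0],[-0.0008,0.0003,0.0283,0,0,0],[-0.0008,0.0003,0.0283,0,0,0],[-0.0008,0.0003,0.0283,0,0,0]]])

```text
clock: 10.75
tcp_pos: [0.5595, 0.1701, 0.072]
orientation: [0.0, 0.212, 0.977, -0.0]
wrist_force: [-0.3, 0.3, -1.0]
finger_gap: 0.0154
grip_force: 59.2
```

```bash
python3 -c "
from h import *
print(delta([.5599,.1701,.059]),env.get_state()['wrist_force'],env.get_state()['ft_torque'])"
```

```text
[-0.00039481  0.00015564  0.01304901] [-0.26546514  0.30658589 -1.01069375] [-0.03537797  0.01318705  0.06287435]
```

Converted, 0.013 m is 0.0217, 0.011 m is 0.0183.

>>> inch_along(segments=[[[0,0,0.005,0,0,0],[0,0,0.0083,0,0,0],[0,0,0.0117,0,0,0],[0,0,0.015,0,0,0],[0,0,0.0183,0,0,0],[0,0,0.0217,0,0,0],[0,0,0.0217,0,0,0],[0,0,0.0217,0,0,0]]], aperture=0.0, grip_n=80)

```text
clock: 11.75
tcp_pos: [0.5598, 0.1701, 0.0604]
orientation: [0.001, 0.212, 0.977, 0.0]
wrist_force: [-2.5, -0.4, 9.3]
finger_gap: 0.0152
grip_force: 81.7
```

```bash
python3 -c "
from h import *
print(delta([.5599,.1701,.059]),env.get_state()['wrist_force'],env.get_state()['ft_torque'])"
```

```text
[-1.17889149e-04  6.66031587e-06  1.43398093e-03] [-2.48436071 -0.39781362  9.33211583] [-0.1306195   0.75603415 -0.01420117]
```

Converted, 0.0025 m is 0.0042, 0.002 m is 0.0033.

>>> inch_along(segments=[[[0,0,0.0017,0,0,0],[0,0,0.0033,0,0,0],[0,0,0.0042,0,0,0],[0,0,0.0042,0,0,0],[0,0,0.0042,0,0,0]]])

```text
clock: 12.38
tcp_pos: [0.5598, 0.1702, 0.0582]
orientation: [0.001, 0.212, 0.977, 0.0]
wrist_force: [-3.7, -1.0, 11.9]
finger_gap: 0.0153
grip_force: 81.9
```

```bash
python3 -c "
from h import *
print(delta([.5599,.1701,.059]),env.get_state()['wrist_force'],env.get_state()['ft_torque'],env.get_state()['joint_pos'])"
```

```text
[-1.39883631e-04  1.86637330e-06 -7.95259848e-04] [-3.66981386 -0.96804657 11.89541724] [-0.19169079  0.92194525 -0.02429017] [ 1.58038060e-01  4.37118695e-01 -2.14223668e-01  9.17845959e-01
 -2.06267953e-04  5.84846642e-01]
```

Converted, -0.0011 m is -0.0018, -0.001 m is -0.0017, -0.98 rad is -0.3119.

>>> inch_along(segments=[[[0,-0.0003,0,0,0,-0.0477],[-0.0002,-0.0007,0,0,0,-0.0955],[-0.0002,-0.001,0,0,0,-0.1496],[-0.0003,-0.0013,0,0,0,-0.2069],[-0.0007,-0.0017,0,0,0,-0.261],[-0.0008,-0.0018,0,0,0,-0.3119]]])

```text
clock: 13.12
tcp_pos: [0.5611, 0.1699, 0.0587]
orientation: [0.002, -0.276, 0.961, 0.0]
wrist_force: [-1.7, 2.0, 10.7]
finger_gap: 0.0152
grip_force: 82.1
```

```bash
python3 -c "
from h import *
s=env.get_state();t,R=tool();print(s['ft_torque'],s['wrist_force'],np.arctan2(R.as_matrix()[1,0],R.as_matrix()[0,0])-2.7126)"
```

```text
[ 0.40469237  0.52780536 -0.1160479 ] [-1.73744785  1.96746064 10.68408927] -5.295280760738995
```

Converted, -0.0008 m is -0.0013, -0.0003 m is -0.0005, -0.59 rad is -0.1878.

>>> inch_along(segments=[[[-0.0002,-0.0003,0,0,0,-0.0477],[-0.0003,-0.0007,0,0,0,-0.0955],[-0.0005,-0.001,0,0,0,-0.1432],[-0.0005,-0.0013,0,0,0,-0.1878],[-0.0005,-0.0013,0,0,0,-0.1878],[-0.0005,-0.0013,0,0,0,-0.1878]]])

```text
clock: 13.88
tcp_pos: [0.5615, 0.1693, 0.0586]
orientation: [0.002, -0.541, 0.841, -0.0]
wrist_force: [-1.8, 1.9, 11.3]
finger_gap: 0.0151
grip_force: 82.1
```

```bash
python3 -c "
from h import *
s=env.get_state();t,R=tool();print(s['ft_torque'],s['wrist_force'],np.arctan2(R.as_matrix()[1,0],R.as_matrix()[0,0])-2.7126+2*np.pi)"
```

```text
[0.34136358 0.52427473 0.02139889] [-1.83145329  1.90227611 11.25806844] 1.5727939242999645
```

Full quarter turn made, with little resistance. Easing up.

Converted, -0.0045 m is -0.0075, 0.0007 m is 0.0012.

>>> inch_along(segments=[[[0.0007,0,-0.0017,0,0,0],[0.0012,0,-0.0033,0,0,0],[0.0012,0,-0.005,0,0,0],[0.0012,0,-0.0067,0,0,0],[0.0012,0,-0.0075,0,0,0],[0.0012,0,-0.0075,0,0,0]]])

```text
clock: 14.62
tcp_pos: [0.5615, 0.1692, 0.0628]
orientation: [0.002, -0.541, 0.841, 0.0]
wrist_force: [-0.5, 3.4, 7.6]
finger_gap: 0.0153
grip_force: 81.7
```

```bash
python3 -c "
from h import *
s=env.get_state();print(s['ft_torque'],s['wrist_force'])"
```

```text
[ 0.76699863  0.15194102 -0.00859723] [-0.48593154  3.42882924  7.6286011 ]
```

Converted, -0.0012 m is -0.002, -0.0009 m is -0.0015.

>>> inch_along(segments=[[[-0.0008,0,0,0,0,0],[-0.0015,0,-0.0007,0,0,0],[-0.0015,0,-0.0013,0,0,0],[-0.0015,0,-0.002,0,0,0],[-0.0015,0,-0.002,0,0,0]]])

```text
clock: 15.25
tcp_pos: [0.5615, 0.1693, 0.0636]
orientation: [0.002, -0.541, 0.841, -0.0]
wrist_force: [0.2, 2.1, 6.2]
finger_gap: 0.015
grip_force: 81.3
```

```bash
python3 -c "
from h import *
s=env.get_state();print(s['ft_torque'],s['wrist_force'])"
```

```text
[0.23230858 0.12770132 0.06215306] [0.18377297 2.11877134 6.23002673]
```

Converted, -0.0012 m is -0.002, -0.0008 m is -0.0013.

>>> inch_along(segments=[[[-0.0007,0,-0.0007,0,0,0],[-0.0007,0,-0.0013,0,0,0],[-0.0007,0,-0.002,0,0,0],[-0.0007,0,-0.002,0,0,0]]])

```text
clock: 15.75
tcp_pos: [0.5614, 0.1693, 0.0636]
orientation: [0.001, -0.541, 0.841, -0.0]
wrist_force: [3.6, 3.1, 2.1]
finger_gap: 0.0149
grip_force: 80.7
```

```bash
python3 -c "
from h import *
s=env.get_state();print(s['ft_torque'],s['wrist_force'])"
```

```text
[ 0.45568678 -0.81669396  0.02750091] [3.58527816 3.10485974 2.13785423]
```

Converted, -0.0007 m is -0.0012, -0.0004 m is -0.0007.

>>> inch_along(segments=[[[0,0,-0.0007,0,0,0],[0,0,-0.0012,0,0,0],[0,0,-0.0012,0,0,0]]], aperture=0.0, grip_n=30)

```text
clock: 16.12
tcp_pos: [0.5614, 0.1693, 0.0637]
orientation: [0.001, -0.541, 0.841, -0.0]
wrist_force: [5.4, 2.6, -2.2]
finger_gap: 0.0148
grip_force: 80.0
```

>>> inch_along(segments=[[[0,0,0,0,0,0],[0,0,0,0,0,0],[0,0,0,0,0,0],[0,0,0,0,0,0]]], aperture=0.045)

```text
clock: 16.62
tcp_pos: [0.56, 0.1688, 0.0639]
orientation: [-0.0, -0.541, 0.841, 0.0]
wrist_force: [-0.8, -0.6, 0.1]
finger_gap: 0.045
grip_force: 0.0
```

>>> inch_along(segments=[[[0,0,-0.0167,0,0,0],[0,0,-0.05,0,0,0],[0,0,-0.1,0,0,0],[0,0,-0.1667,0,0,0],[0,0,-0.25,0,0,0],[-0.05,0,-0.3167,0,0,0],[-0.05,0,-0.3167,0,0,0],[-0.05,0,-0.3167,0,0,0]]])

```text
clock: 17.62
tcp_pos: [0.5725, 0.1962, 0.254]
orientation: [-0.0, -0.541, 0.841, -0.0]
wrist_force: [-0.6, 0.7, -0.1]
finger_gap: 0.0448
grip_force: 0.0
```

```bash
python3 - <<'E'
from h import *
p=viewer.read_camera("wrist"); c=proj(p,[.5611,.1696,.08]).astype(int); print(c,tool()[0]); x0,y0=max(c[0]-100,0),max(c[1]-75,0)
cv2.imwrite("pics/z5.png",cv2.resize(p["image"][y0:y0+150,x0:x0+200],None,fx=4,fy=4,interpolation=cv2.INTER_CUBIC)[:,:,::-1]); print(x0,y0)
E
```

```text
[321 186] [0.57197029 0.19591047 0.25313055]
221 111
```

View pics/z5.png

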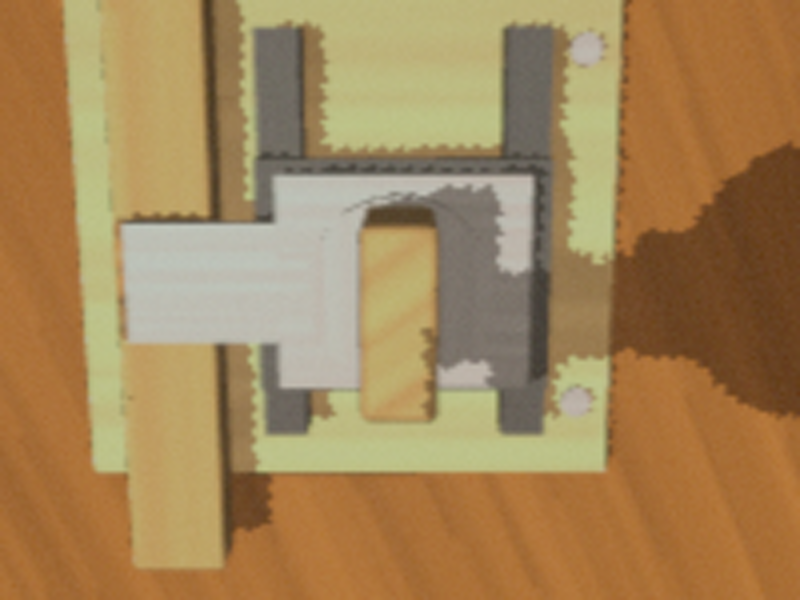

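The handle stands upright and crosswise at zoom (400,310), with the clamp plate down on the blank. The release height puts the crossbar's underside at about 22.7 mm, which matches the seated 22.5 mm.

```bash
python3 -c "
from h import *
print(env.hand_in())"
```

```text
the job is handed in; nothing more can be done
None
```

The toggle is locked crosswise in its seat, holding the clamp plate down on the blank, and I handed the job in with the gripper clear at about 18 s; the hand-in returned no verdict.

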